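# Free the stuck horn stake from its taper socket and put it away in the rack

## Task

The horn stake is stuck by its taper in the cast-iron holder: twist it to break it loose while it is still down in the socket, then pull it straight up and out. Put it away in the free pocket of the plywood stake rack, sliding it in from the open front with its collar under the steel keeper until it is fully home at the back, and leave it hanging upright there. Leave the dome stake, the hammer, the steel block and the soldering brick where they are.

Things in the scene. Friction and masses are not known exactly. Their poses are not given: they have to be found in the camera images.
- stake: Horn stake (small anvil on a tapered shank), steel, 0.7 to 1.0 kg, stuck in the holder. Origin: centre of its collar's underside; z up the shank, x to the horn. Collar 48 mm across, z 0 to 8 mm; neck 18 mm across, z 8 to 46; head z 46 to 70; below, taper 28 mm across at z -4, 24 at z -64. A straight pull does not move it; a turn about z, either way, by 0.45 rad with some 0.7 N m frees it for good.
- stake_head (a point): Centre of the stake's head, 58 mm above the stake's origin, same axes: flat-sided block 50 mm long (x -25 to 25), 30 mm wide (y), 24 mm high, the place to grip it across its width. From the block a round horn (23 mm thick tapering to 8) runs out to x 72 and a flat heel 26 mm wide, 12 mm thick, to x -48.
- stake_tang (a point): Lowest point of the stake, 84 mm below its origin: end of a 16 mm round button, 6 mm long; above it a short 11 mm neck, then a 17 mm square up to the taper's small end. Once free, the stake lifts out with little more than its weight.
- holder: Dark cast-iron stake holder bolted to the bench: base plate 130 x 110 x 14 mm, round column 68 mm across. Origin: on the bench, on the socket's axis; z up. As found, the stake's origin stands 98 mm above this origin (collar 4 mm clear of the column) and their x axes agree.
- socket_top (a point): Mouth of the taper socket, centre of the column's top, 94 mm above the bench. The stake is out when its tang is above this point.
- rack: Plywood stake rack, fixed: 310 mm wide (y), 100 deep (x -45 to 55), 128 high. Origin: on the bench; x from its open front to its back, front roughly towards the robot. Pockets at y -70 and 70 mm: one free, one with the dome stake. Each has a deck (z 87 to 105) with a front-open slot 38 mm wide for the shank; below the deck it is open down to the bench, back to x 43.
- free_pocket: Where the stake's origin must end: on the free pocket's axis, at deck-top height (105 mm), where a 48 mm collar touches the leather-lined back wall. x points into the pocket, z up. Above the deck a space 16 mm high, 64 wide, takes the collar; over it the steel keeper (z 16 to 22 mm here) has a front-open slot 32 mm wide for the neck, so a collar enters only sideways.
- pocket_mouth (a point): Middle of the free pocket's open front: front edge of deck and keeper, at deck-top height, 53 mm in front of the free pocket's origin, same axes.
- dome_stake: Bystander: loose steel stake with a round domed head 60 mm across (top 81 mm above its origin) hanging in the rack's other pocket. Same collar and shank as the horn stake; origin: centre of the collar's underside.
- hammer: Bystander: loose hammer, 260 mm long, lying on the bench; x along the handle to the head.
- bench_block: Bystander: loose square steel bench block 90 x 90 x 20 mm. Origin: centre of its underside.
- brick: Bystander: loose pale soldering brick 150 x 90 x 45 mm. Origin: centre of its underside.

How it is judged:
By the outcome, as a careful person would: the job done as asked, in the order asked, and still so for the second after the job is handed in, with the robot touching nothing.
It also fails if it takes over 54 s, if anything falls off the work surface, if the arm or the gripper's body presses on something with over 40 N, if the wrist force passes 120 N, or if a joint passes its speed limit or range.

## Robot

A 6-joint arm with a two-finger parallel gripper is mounted at the origin on the work surface. World frame = base frame: x ahead of the robot, y to its left, z up, the work surface at z = 0. Lengths are in m, angles in rad, forces in N, time in s.
With the tool pointing down it reaches from about 0.35 to 0.725 m from the base axis. Payload 4.3 kg.
Tool frame: the origin (TCP) lies between the finger pads; the fingertips stand 25 mm ahead of it and the grasp point (between the pads) lies 6 mm ahead of it; z points along the fingers, y is the line along which they close (so a half turn about z gives the same grasp; the last joint's range is limited). The gripper opens to 85 mm and grips with 20 to 120 N. Pads are 22 mm wide; open, the fingers measure 114 mm over their backs; the gripper's body (76 mm by 85 mm) begins 54 mm behind the grasp point. The pads swing forward as they close: fully open they stand 13 mm farther back than shut.
Start: joints at [-1.381, 0.377, 0.081, 1.274, 0, 1.46], TCP at [0.17, -0.549, 0.256] pointing down, gripper open.
Joint ranges: [-2.72, 2.72], [-0.84, 1.66], [-1.02, 1.22], [-1.77, 2.12], [-1.37, 1.28], [-3.14, 3.14]. Speed limits (rad/s): [2.57, 2.57, 3.14, 3.14, 3.14, 3.14].

## Interface

Orientations are given as a unit quaternion [w, x, y, z].
In Python, from plant import r gives the robot as it stands.
- The arm moves only by the shell command python3 -m pendant 'ROWS' [OPENING] [FORCE]. ROWS is JSON, a list that holds one entry, the list of rows, each a list of 6 numbers: the shift along the tool's x, y, z in mm, then the turn, a rotation vector about the tool's x, y, z in degrees. A call has exactly 8 rows; each row shifts and turns the commanded pose from where the row before left it, along the tool's axes as they then stand; what a row does not reach is not made up. A row lasts 1/12 s, in which the tool goes at most 41.7 mm and 7.16 degrees, less where a joint would pass 70% of its speed; a pose out of reach is approached as far as the arm can. A call is refused whole if a number of a shift passes 41.7 or a number of a turn 7.16, either way. A call with a gripper value outside its range is refused whole. OPENING is the opening, from 0 (shut) to 1 (fully open), set as the call begins (- or left out, the last holds). The fingers move at their own pace and stop on an object; FORCE is the grip in N (left out, the last holds). Time passes only in rows, so rows that do not move let the fingers close, or fill a call up. It gives the time, the measured TCP pose, the force, the opening and the grip force at its end, in the units of the state.
- r.sense(): the state, without advancing time (a new reading comes with each control period).
- r.capture(name): name is "scene" or "top" or "wrist"; returns a dict with "pixels" (420x560x3 uint8, red, green, blue), "fx", "fy", "cx", "cy" (pixels), "xyz" and "attitude" of the camera in the world. Camera axes: x right, y up, looking along -z (the intrinsics and any distortion apply to the point x, -y, -z); pixel columns grow to the right and rows downward; lengths in m; the calibration is good to about 2 mm. A picture is of the moment at which its call begins. There is no depth.
- r.job_done(): hands the job in; it is judged then, once.
The state is a dict: "time": time; "joints": joint angles; "joint_vel": joint speeds; "joint_torque": joint torques, N m; "tool_pos": TCP position; "ee_rot": TCP orientation; "contact_force": force on the tool from outside, world axes, zero at the start; "wrist_torque": the same for the moment, N m; "grip_width": finger opening in m; "grasp_force": force on a finger pad.
Only numpy, scipy, OpenCV 4.12 (cv2) and the standard library are available. Lean on these libraries where they do the work, as an engineer would, in place of code of your own. Each camera call takes 0.05 s, during which the arm holds its last target. There are 200 camera calls.

## Working session

There is one attempt and no reset: what is moved stays moved. The work goes in short steps, Python scripts to look and compute and a shell command to move; the robot and the scene stay as the last step left them, time stands still between calls to the robot, and variables do not carry over. Pictures are saved under pics/ and viewed, at most 10 in all, crops included, and the job is handed in when it is done.

```bash
mkdir -p pics; ls; python3 - <<'E'
from plant import r
import cv2,json
for n in ("scene","top"):
    c=r.capture(n); cv2.imwrite(f"pics/{n}0.png",c["pixels"][:,:,::-1])
    print(n,{k:v for k,v in c.items() if k!="pixels"})
s=r.sense();print(s)
E
```

```text
pics
scene {'fx': 478.4266628306459, 'fy': 478.4266628306459, 'cx': 282.64681714098776, 'cy': 208.4984591278031, 'xyz': array([1.38200984, 0.395466  , 1.40354164]), 'attitude': array([0.51483517, 0.16628081, 0.26734279, 0.79738527])}
top {'fx': 381.71950254170645, 'fy': 381.71950254170645, 'cx': 278.30096584279073, 'cy': 212.23169782098782, 'xyz': array([ 0.37453628, -0.01832642,  1.22027574]), 'attitude': array([-0.70039751, -0.04289436,  0.04284853,  0.71117326])}
{'time': 0.1, 'joints': array([-1.38129713e+00,  3.77959080e-01,  7.97525364e-02,  1.27439873e+00,
        3.80216133e-05,  1.46049764e+00]), 'joint_vel': array([-0.00043487, -0.00121196,  0.00226857, -0.00180451, -0.00018615,
        0.00074811]), 'joint_torque': array([ 1.65529556e-03, -4.64691889e+01,  2.70583123e+01,  1.20168194e-02,
        3.42375608e-05,  7.20758322e-06]), 'tool_pos': array([ 0.16972676, -0.54880906,  0.25546923]), 'ee_rot': array([-9.04516778e-04,  9.88785772e-01,  1.49338133e-01, -1.68121177e-05]), 'contact_force': array([-0.09337049,  0.40908284,  0.30727413]), 'wrist_torque': array([ 0.01566761, -0.02539663,  0.02361748]), 'grasp_force': 0.0, 'grip_width': 0.08550952896863392}
```

View pics/scene0.png

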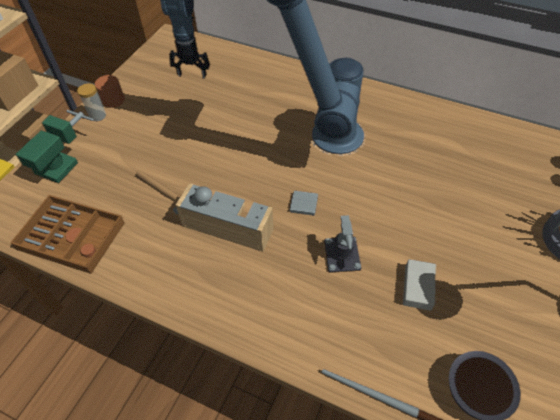

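View pics/top0.png

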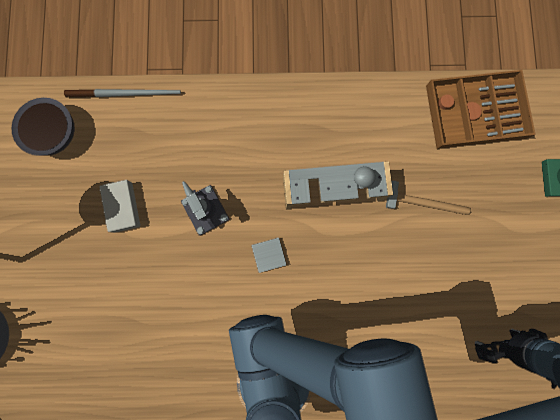

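The top view shows the stake in its holder at about (205,205) px with the horn towards the upper left. The rack is at about (340,185), its free pocket on the left at (314,188), and the dome at (367,177). I'll zoom in on these.

```bash
cat > h.py <<'E'
import numpy as np,cv2
from scipy.spatial.transform import Rotation as R
def rot(q): return R.from_quat([q[1],q[2],q[3],q[0]])
def unproj(c,u,v,z):
    d=rot(c["attitude"]).apply([(u-c["cx"])/c["fx"],-(v-c["cy"])/c["fy"],-1.])
    p=np.array(c["xyz"]); return p+d*(z-p[2])/d[2]
def proj(c,P):
    q=rot(c["attitude"]).inv().apply(np.atleast_2d(P)-c["xyz"])
    return np.c_[c["cx"]+c["fx"]*q[:,0]/-q[:,2],c["cy"]-c["fy"]*q[:,1]/-q[:,2]]
def crop(c,name,u0,v0,u1,v1,k):
    cv2.imwrite(name,cv2.resize(c["pixels"][v0:v1,u0:u1,::-1],None,fx=k,fy=k,interpolation=cv2.INTER_CUBIC))
E
python3 - <<'E'
from plant import r
from h import *
c=r.capture("top")
a=c["pixels"][145:245,165:265,::-1]; b=c["pixels"][145:245,275:415,::-1]
im=np.hstack([cv2.resize(a,None,fx=3.3,fy=3.3,interpolation=2),cv2.resize(b,None,fx=3.3,fy=3.3,interpolation=2)])
cv2.imwrite("pics/t1.png",im);print(im.shape)
for u,v,z in [(205,205,.15),(314,188,.128),(367,177,.18)]: print(unproj(c,u,v,z))
E
```

```text
(330, 792, 3)
[0.5288425  0.18797374 0.15      ]
[ 0.57702994 -0.1240391   0.128     ]
[ 0.59611881 -0.2669265   0.18      ]
```

View pics/t1.png

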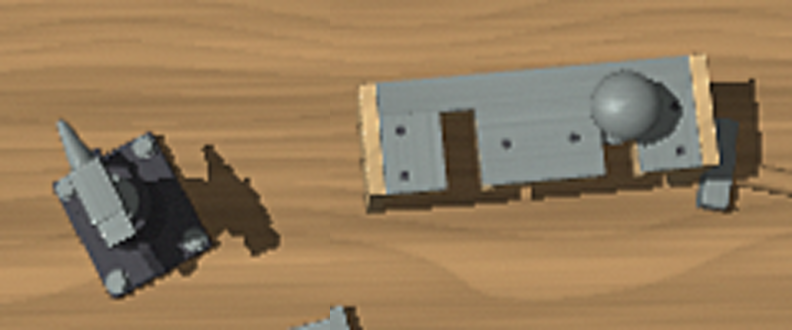

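```bash
cat > m.py <<'E'
from plant import r
from h import *
c=r.capture("top")
A=lambda x,y,z:unproj(c,165+(x+.5)/3.3-.5,145+(y+.5)/3.3-.5,z)
B=lambda x,y,z:unproj(c,275+(x-330+.5)/3.3-.5,145+(y+.5)/3.3-.5,z)
tip=A(60,122,.156);heel=A(118,241,.165);print("tip",tip,"heel",heel,np.hypot(*(tip-heel)[:2]))
d=tip-heel;print("yaw horn",np.degrees(np.arctan2(d[1],d[0])),"orig",heel+d*48/120)
# base plate corners z=.014
P=np.array([A(55,183,.014),A(152,133,.014),A(216,243,.014),A(116,298,.014)]);print("base",P, P.mean(0))
Q=np.array([B(360,86,.128),B(707,55,.128),B(718,163,.128),B(367,197,.128)])
print("rack corners",Q); 
for i in range(4): print(np.hypot(*(Q[i]-Q[(i+1)%4])[:2]))
d=Q[0]-Q[1]; y=np.degrees(np.arctan2(d[1],d[0]))-90; print("rack yaw",y)
print("slot",[B(*p,.127) for p in [(442,112),(474,110),(447,190),(482,187)]])
E
python3 m.py
```

```text
tip [0.59593534 0.25025156 0.156     ] heel [0.49125911 0.1975633  0.165     ] 0.11718859042361653
yaw horn 26.718172887272694 orig [0.5331296 0.2186386 0.1614   ]
base [[0.56541284 0.29002469 0.014     ]
 [0.61319863 0.19636171 0.014     ]
 [0.50457834 0.1340585  0.014     ]
 [0.45306432 0.22984989 0.014     ]] [0.53406353 0.2125737  0.014     ]
rack corners [[ 0.62965041 -0.03702465  0.128     ]
 [ 0.65298652 -0.34549548  0.128     ]
 [ 0.55575434 -0.3502712   0.128     ]
 [ 0.530329   -0.04147353  0.128     ]]
0.3093522739486655
0.09734938830948496
0.3098426164404241
0.09942099090633674
rack yaw 4.326240124133648
slot [array([ 0.60530957, -0.10910308,  0.127     ]), array([ 0.60667332, -0.1374272 ,  0.127     ]), array([ 0.53559432, -0.11175917,  0.127     ]), array([ 0.53778207, -0.14252552,  0.127     ])]
```

The geometry is clear:
- Stake origin is at about (0.5335, 0.2155), yaw about 28°.
- Rack yaw is about 4.4°.
- Free pocket is at about (0.590, -0.124).

I'll turn the tool in place first, so joint 6 stays in range, then cross over to above the stake.

```bash
R='[[[0,0,0,0,0,-7],[0,0,0,0,0,-7],[0,0,0,0,0,-7],[0,0,0,0,0,-7],[0,0,0,0,0,-7],[0,0,0,0,0,-7],[0,0,0,0,0,-7],[0,0,0,0,0,-7]]]'
python3 -m pendant '[[[0,0,0,0,0,-7],[0,0,0,0,0,-7],[0,0,0,0,0,-7],[0,0,0,0,0,-7],[0,0,0,0,0,-7],[0,0,0,0,0,-7],[0,0,0,0,0,-7],[0,0,0,0,0,-7]]]' 1 
python3 -m pendant '[[[0,0,0,0,0,-7],[0,0,0,0,0,-7],[0,0,0,0,0,-7],[0,0,0,0,0,-7],[0,0,0,0,0,-7],[0,0,0,0,0,-7],[0,0,0,0,0,-7],[0,0,0,0,0,-7]]]' >/dev/null
python3 -m pendant '[[[0,0,0,0,0,-7],[0,0,0,0,0,-7],[0,0,0,0,0,-7],[0,0,0,0,0,-7],[0,0,0,0,0,-7],[0,0,0,0,0,-7],[0,0,0,0,0,-7],[0,0,0,0,0,-7]]]' >/dev/null
python3 -m pendant '[[[0,0,0,0,0,-7],[0,0,0,0,0,-7],[0,0,0,0,0,-7],[0,0,0,0,0,-2],[-28,21,0,0,0,0],[-28,21,0,0,0,0],[-28,21,0,0,0,0],[-28,21,0,0,0,0]]]'
```

```text
time: 0.87
tool_pos: [0.1698, -0.5492, 0.256]
ee_rot: [-0.0, 0.801, 0.598, 0.0]
contact_force: [-0.7, 0.3, 0.4]
grip_width: 0.0853
grasp_force: 0.0
time: 2.87
tool_pos: [0.2291, -0.4209, 0.2559]
ee_rot: [0.0, -0.243, 0.97, 0.0]
contact_force: [0.3, -0.7, 0.6]
grip_width: 0.0854
grasp_force: 0.0
```

```bash
python3 -m pendant '[[[-28,21,0,0,0,0],[-28,21,0,0,0,0],[-28,21,0,0,0,0],[-28,21,0,0,0,0],[-28,21,0,0,0,0],[-28,21,0,0,0,0],[-28,21,0,0,0,0],[-28,21,0,0,0,0]]]' >/dev/null
python3 -m pendant '[[[-28,21,0,0,0,0],[-28,21,0,0,0,0],[-28,21,0,0,0,0],[-28,21,0,0,0,0],[-28,21,0,0,0,0],[-28,21,0,0,0,0],[-28,21,0,0,0,0],[-28,21,0,0,0,0]]]' >/dev/null
python3 -m pendant '[[[-28,21,0,0,0,0],[-28,21,0,0,0,0],[-28,21,0,0,0,0],[-28,21,0,0,0,0],[-7,0,0,0,0,0],[0,0,0,0,0,0],[0,0,0,0,0,0],[0,0,0,0,0,0]]]'
python3 - <<'E'
from plant import r
from h import *
c=r.capture("wrist");cv2.imwrite("pics/w1.png",c["pixels"][:,:,::-1])
np.save("w1.npy",{k:v for k,v in c.items()},allow_pickle=True)
print({k:v for k,v in c.items() if k!="pixels"})
o=np.array([.5335,.2155,0]);a=np.radians(28)
x=np.array([np.cos(a),np.sin(a),0]);
print(proj(c,[o+[0,0,.168],o+x*.072+[0,0,.156],o-x*.048+[0,0,.165]]),r.sense()["joints"])
E
```

```text
time: 4.87
tool_pos: [0.5297, 0.2144, 0.2561]
ee_rot: [-0.001, -0.243, 0.97, -0.0]
contact_force: [0.3, -0.5, -1.0]
grip_width: 0.0852
grasp_force: 0.0
{'fx': 347.097223948435, 'fy': 347.097223948435, 'cx': 279.24036942102026, 'cy': 210.32392302810223, 'xyz': array([0.46989575, 0.18361848, 0.37443598]), 'attitude': array([ 0.50971016, -0.06898859, -0.11446544,  0.84990222])}
[[276.52592189 232.46282876]
 [276.71070637 322.25047157]
 [276.52776455 154.97436394]] [ 2.73497978e-01  3.70605191e-01  7.11676493e-02  1.27215788e+00
 -3.51747410e-04 -2.16848359e-01]
```

View pics/w1.png

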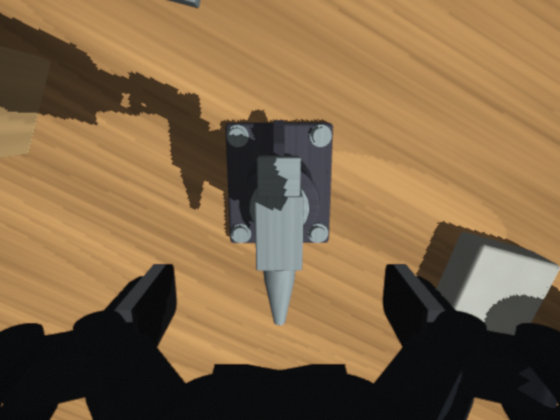

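The wrist view shows the head centred at column 279, with the heel end at row 157, the block's front edge at row 269 and the horn tip at (280,323). It lines up well with the tool.

```bash
python3 - <<'E'
from plant import r
from h import *
c=np.load("w1.npy",allow_pickle=True).item()
t=unproj(c,280,323,.156);h=unproj(c,279,157,.164);b=unproj(c,279,269,.168)
d=(t-h);print(np.hypot(*d[:2]),np.degrees(np.arctan2(d[1],d[0])))
x=d/np.hypot(*d[:2]);x[2]=0
for o in (t-x*.072,h+x*.048,b-x*.025):
    print(o)
    s=r.sense();print(rot(s["ee_rot"]).inv().apply(o-s["tool_pos"])*1e3)
E
```

```text
0.11928759724325903 28.41980172788006
[0.53317844 0.21740067 0.156     ]
[ -4.60036896   1.18194621 100.32535024]
[0.53380499 0.21773972 0.164     ]
[-5.30591151  1.18461469 92.32474275]
[0.53279051 0.21671406 0.168     ]
[-3.9245311   0.75686683 88.32599716]
```

```bash
python3 -m pendant '[[[-4.5,1,0,0,0,0],[0,0,25,0,0,0],[0,0,25,0,0,0],[0,0,25,0,0,0],[0,0,19,0,0,0],[0,0,0,0,0,0],[0,0,0,0,0,0],[0,0,0,0,0,0]]]' 1 100
python3 -m pendant '[[[0,0,0,0,0,0],[0,0,0,0,0,0],[0,0,0,0,0,0],[0,0,0,0,0,0],[0,0,0,0,0,0],[0,0,0,0,0,0],[0,0,0,0,0,0],[0,0,0,0,0,0]]]' 0 100
python3 -m pendant '[[[0,0,0,0,0,0],[0,0,0,0,0,0],[0,0,0,0,0,0],[0,0,0,0,0,0],[0,0,0,0,0,0],[0,0,0,0,0,0],[0,0,0,0,0,0],[0,0,0,0,0,0]]]' 0 100
```

```text
time: 5.58
tool_pos: [0.5346, 0.2183, 0.1637]
ee_rot: [0.001, -0.243, 0.97, -0.0]
contact_force: [1.4, -0.1, 0.1]
grip_width: 0.0855
grasp_force: 0.0
time: 6.25
tool_pos: [0.5346, 0.2183, 0.1632]
ee_rot: [0.001, -0.243, 0.97, -0.001]
contact_force: [-0.2, -2.2, 5.1]
grip_width: 0.0284
grasp_force: 99.4
time: 6.92
tool_pos: [0.5346, 0.2183, 0.1632]
ee_rot: [0.001, -0.243, 0.97, -0.0]
contact_force: [-0.9, -1.4, 6.0]
grip_width: 0.0285
grasp_force: 99.4
```

```bash
python3 -m pendant '[[[0,0,0,0,0,2],[0,0,0,0,0,2],[0,0,0,0,0,2],[0,0,0,0,0,2],[0,0,0,0,0,2],[0,0,0,0,0,2],[0,0,0,0,0,2],[0,0,0,0,0,2]]]' 0 100
python3 -c "
from plant import r;s=r.sense();print(s['wrist_torque'],s['contact_force'])"
python3 -m pendant '[[[0,0,0,0,0,3],[0,0,0,0,0,3],[0,0,0,0,0,3],[0,0,0,0,0,3],[0,0,0,0,0,2],[0,0,0,0,0,2],[0,0,0,0,0,0],[0,0,0,0,0,0]]]' 0 100
python3 -c "
from plant import r;s=r.sense();print(s['wrist_torque'],s['contact_force'],s['joints'])"
```

```text
time: 7.58
tool_pos: [0.5347, 0.2181, 0.1632]
ee_rot: [0.001, -0.106, 0.994, -0.001]
contact_force: [-0.0, -2.7, 5.1]
grip_width: 0.0287
grasp_force: 99.6
[-0.70118879  0.20793485  0.50658606] [-0.01549189 -2.69850604  5.12607482]
time: 8.25
tool_pos: [0.5349, 0.2179, 0.1632]
ee_rot: [0.001, 0.033, 0.999, -0.001]
contact_force: [1.4, -2.3, 5.4]
grip_width: 0.0287
grasp_force: 99.5
[-0.78762338 -0.06210497  0.03947933] [ 1.37426429 -2.31115078  5.42406999] [ 0.27812573  0.42221094 -0.09602609  1.05047632 -0.00223924  0.34510792]
```

The torque fell from 0.5 to about 0 N·m over the 32° turn, so it's free. I'll start the lift gently.

```bash
python3 -m pendant '[[[0,0,-1,0,0,0],[0,0,-2,0,0,0],[0,0,-3,0,0,0],[0,0,-4,0,0,0],[0,0,-5,0,0,0],[0,0,-5,0,0,0],[0,0,0,0,0,0],[0,0,0,0,0,0]]]' 0 100
python3 -c "
from plant import r;s=r.sense();print(s['wrist_torque'])
from h import *
c=r.capture('wrist');crop(c,'pics/w2.png',130,80,430,380,2)"
```

```text
time: 8.92
tool_pos: [0.5325, 0.2178, 0.1799]
ee_rot: [-0.002, 0.033, 0.999, -0.001]
contact_force: [0.6, -1.4, -7.6]
grip_width: 0.0284
grasp_force: 112.3
[-0.54913655 -0.35414818 -0.00681347]
```

View pics/w2.png

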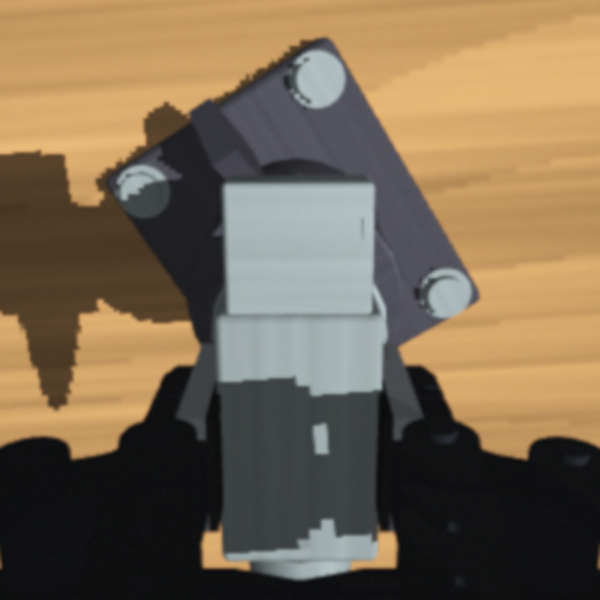

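The stake turned with the fingers and is coming up under its own weight only (7.6 N). Next I'll lift it out, align its yaw with the rack, and carry it to a point in front of the free pocket.

```bash
python3 -m pendant '[[[0,0,-8,0,0,0],[0,0,-12,0,0,0],[0,0,-14,0,0,0],[0,0,-14,0,0,0],[0,0,-14,0,0,0],[0,0,-12,0,0,0],[0,0,-8,0,0,0],[0,0,-5,0,0,0]]]' 0 100
python3 -m pendant '[[[0,0,0,0,0,-2],[0,0,0,0,0,-3.2],[0,0,0,0,0,-3],[1.6,-8,0,0,0,0],[3.2,-16,0,0,0,0],[4.8,-24,0,0,0,0],[6,-30,0,0,0,0],[6,-30,0,0,0,0]]]' 0 100
python3 -m pendant '[[[6,-30,0,0,0,0],[6,-30,0,0,0,0],[6,-30,0,0,0,0],[6,-30,0,0,0,0],[6,-30,0,0,0,0],[6,-30,0,0,0,0],[4.8,-24,0,0,0,0],[3.2,-16,0,0,0,0]]]' 0 100
python3 -m pendant '[[[1.6,-8,0,0,0,0],[1.6,-8,0,0,0,0],[0,0,0,0,0,0],[0,0,0,0,0,0],[0,0,0,0,0,0],[0,0,0,0,0,0],[0,0,0,0,0,0],[0,0,0,0,0,0]]]' 0 100
python3 - <<'E'
from plant import r
from h import *
s=r.sense();T=rot(s["ee_rot"]);print(T.as_matrix().round(3),s["wrist_torque"])
c=r.capture("wrist");cv2.imwrite("pics/w3.png",c["pixels"][:,:,::-1]);np.save("w3.npy",c,allow_pickle=True)
E
```

```text
time: 9.63
tool_pos: [0.5338, 0.2191, 0.2711]
ee_rot: [0.001, 0.033, 0.999, 0.001]
contact_force: [0.3, 0.7, -7.1]
grip_width: 0.0285
grasp_force: 112.3
time: 10.3
tool_pos: [0.5197, 0.1081, 0.269]
ee_rot: [-0.0, -0.038, 0.999, -0.0]
contact_force: [1.1, 0.4, -5.9]
grip_width: 0.0285
grasp_force: 112.2
time: 10.97
tool_pos: [0.4923, -0.1162, 0.2693]
ee_rot: [-0.0, -0.036, 0.999, -0.0]
contact_force: [0.2, 0.4, -6.4]
grip_width: 0.0285
grasp_force: 112.3
time: 11.63
tool_pos: [0.4916, -0.1291, 0.2693]
ee_rot: [0.0, -0.039, 0.999, 0.0]
contact_force: [0.1, -0.3, -6.7]
grip_width: 0.0281
grasp_force: 112.3
[[-0.997 -0.077  0.   ]
 [-0.077  0.997  0.   ]
 [-0.     0.    -1.   ]] [-5.22776698e-02  4.15689561e-02  3.88933596e-05]
```

View pics/w3.png

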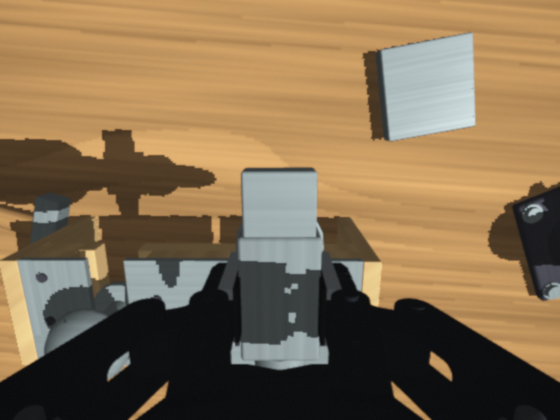

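The rack's front top edge runs from (3,261) to (380,262) px, so it is parallel to the gripper. The stake head sits at column 280. I'll use the rack's corners to compute the sideways offset.

```bash
python3 - <<'E'
from plant import r
from h import *
c=np.load("w3.npy",allow_pickle=True).item()
s=r.sense();T=rot(s["ee_rot"]);p=s["tool_pos"]
L=unproj(c,3,261,.128);Rr=unproj(c,381,262,.128)
d=Rr-L;print(L,Rr,np.hypot(*d[:2]),np.degrees(np.arctan2(d[1],d[0]))-90)
m=L+d*(225/310);print("mouth",m)
a=np.radians(4.4);
print("mouth in tool mm",T.inv().apply(m-p)*1e3)
z=p[2]-.065+.064
print("block centre", [T.inv().apply(unproj(c,u,v,z+.006)-p)*1e3 for u,v in [(241,170),(317,170),(241,238),(321,235)]])
# top camera neck/rack check
t=r.capture("top");a=t["pixels"][140:240,265:405,::-1]
cv2.imwrite("pics/t2.png",cv2.resize(a,None,fx=5,fy=5,interpolation=2))
E
```

```text
[ 0.55490391 -0.34725734  0.128     ] [ 0.53229617 -0.04256633  0.128     ] 0.3055285958187257 4.243508524431704
mouth [ 0.53849507 -0.12611064  0.128     ]
mouth in tool mm [-46.99270482  -0.55710915 141.28055012]
block centre [array([ 50.24147382, -11.65447591,  -4.99806347]), array([50.23413517, 13.26693374, -4.99738318]), array([ 26.58961661, -12.3538169 ,  -4.99914406]), array([27.67843036, 15.29515347, -4.99834008])]
```

View pics/t2.png

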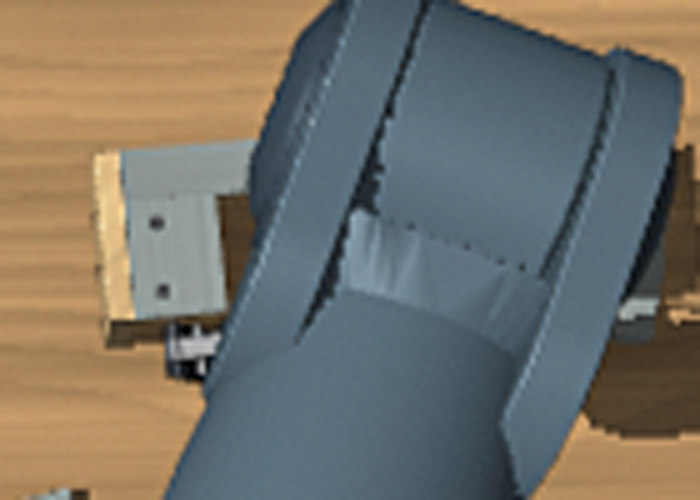

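In the tool frame, the stake axis is about 48 mm in front of the mouth and within 1.3 mm sideways. The slots allow about 5 mm, so I'll descend to collar height, shift 1 mm, and slide in.

```bash
python3 -m pendant '[[[0,-1,8,0,0,0],[0,0,15,0,0,0],[0,0,18,0,0,0],[0,0,18,0,0,0],[0,0,16,0,0,0],[0,0,12,0,0,0],[0,0,8,0,0,0],[0,0,0,0,0,0]]]' 0 100
python3 -m pendant '[[[0,0,0,0,0,0],[0,0,0,0,0,0],[0,0,0,0,0,0],[0,0,0,0,0,0],[0,0,0,0,0,0],[0,0,0,0,0,0],[0,0,0,0,0,0],[0,0,0,0,0,0]]]' 0 100
python3 - <<'E'
from plant import r
from h import *
c=r.capture("scene");crop(c,'pics/s2.png',170,120,370,270,4)
E
```

```text
time: 12.4
tool_pos: [0.4901, -0.1302, 0.172]
ee_rot: [-0.002, -0.038, 0.999, 0.001]
contact_force: [-0.7, 1.3, -7.5]
grip_width: 0.0285
grasp_force: 112.1
time: 13.07
tool_pos: [0.4917, -0.1307, 0.1744]
ee_rot: [0.0, -0.038, 0.999, -0.0]
contact_force: [0.1, -0.7, -7.5]
grip_width: 0.0281
grasp_force: 112.1
```

View pics/s2.png

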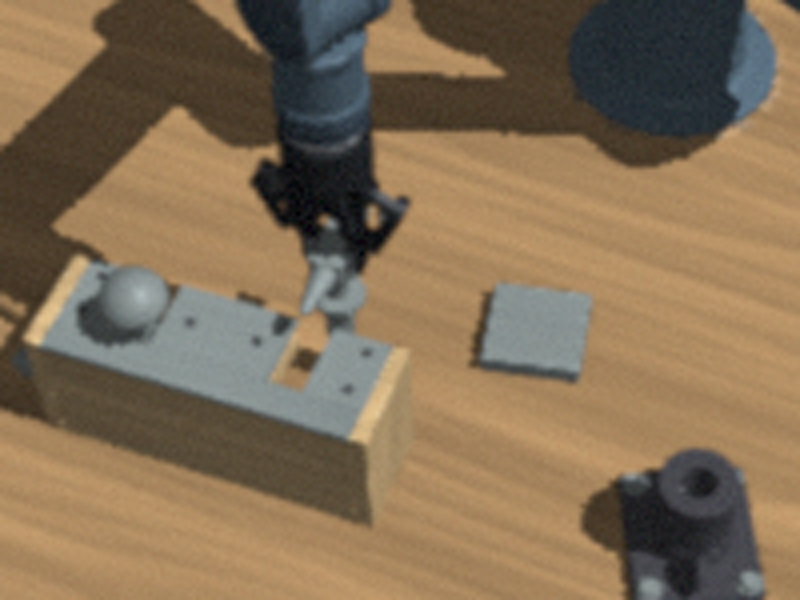

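The scene view shows the holder empty and the stake hanging upright in front of the free slot, with the horn pointing at the slot around (310,330) px. Now I'll slide it in.

```bash
python3 -m pendant '[[[-3,0,0,0,0,0],[-6,0,0,0,0,0],[-7,0,0,0,0,0],[-7,0,0,0,0,0],[-7,0,0,0,0,0],[-6,0,0,0,0,0],[-4,0,0,0,0,0],[0,0,0,0,0,0]]]' 0 100
python3 -m pendant '[[[-3,0,0,0,0,0],[-6,0,0,0,0,0],[-7,0,0,0,0,0],[-7,0,0,0,0,0],[-7,0,0,0,0,0],[-6,0,0,0,0,0],[-4,0,0,0,0,0],[0,0,0,0,0,0]]]' 0 100
python3 -m pendant '[[[-2,0,0,0,0,0],[-2,0,0,0,0,0],[-2,0,0,0,0,0],[-2,0,0,0,0,0],[-2,0,0,0,0,0],[-2,0,0,0,0,0],[0,0,0,0,0,0],[0,0,0,0,0,0]]]' 0 100
```

```text
time: 13.78
tool_pos: [0.5327, -0.1277, 0.1742]
ee_rot: [0.0, -0.038, 0.999, -0.0]
contact_force: [0.0, -0.3, -6.6]
grip_width: 0.0285
grasp_force: 112.1
time: 14.45
tool_pos: [0.5726, -0.1246, 0.1743]
ee_rot: [0.0, -0.038, 0.999, -0.0]
contact_force: [-0.1, 0.8, -6.8]
grip_width: 0.0279
grasp_force: 112.1
time: 15.12
tool_pos: [0.5834, -0.1237, 0.1743]
ee_rot: [0.0, -0.038, 0.999, -0.0]
contact_force: [0.3, 1.1, -6.7]
grip_width: 0.0282
grasp_force: 112.1
```

```bash
python3 -m pendant '[[[-1,0,0,0,0,0],[-1,0,0,0,0,0],[-1,0,0,0,0,0],[-1,0,0,0,0,0],[-1,0,0,0,0,0],[-1,0,0,0,0,0],[0,0,0,0,0,0],[0,0,0,0,0,0]]]' 0 100
python3 -m pendant '[[[-0.5,0,0,0,0,0],[-0.5,0,0,0,0,0],[-0.5,0,0,0,0,0],[-0.5,0,0,0,0,0],[-0.5,0,0,0,0,0],[-0.5,0,0,0,0,0],[0,0,0,0,0,0],[0,0,0,0,0,0]]]' 0 100
```

```text
time: 15.78
tool_pos: [0.5894, -0.1232, 0.1743]
ee_rot: [0.0, -0.038, 0.999, -0.0]
contact_force: [0.1, -0.0, -7.2]
grip_width: 0.0279
grasp_force: 112.1
time: 16.45
tool_pos: [0.591, -0.1231, 0.1742]
ee_rot: [-0.001, -0.038, 0.999, -0.0]
contact_force: [-4.5, -1.2, -4.0]
grip_width: 0.0284
grasp_force: 112.5
```

There is contact with the back wall at TCP x = 0.591 (4.5 N), as expected. Next I'll lower the stake onto the deck.

```bash
python3 -m pendant '[[[0,0,0.6,0,0,0],[0,0,0.6,0,0,0],[0,0,0.6,0,0,0],[0,0,0.6,0,0,0],[0,0,0.6,0,0,0],[0,0,0.6,0,0,0],[0,0,0,0,0,0],[0,0,0,0,0,0]]]' 0 100
python3 -m pendant '[[[0,0,0.4,0,0,0],[0,0,0.4,0,0,0],[0,0,0.4,0,0,0],[0,0,0,0,0,0],[0,0,0,0,0,0],[0,0,0,0,0,0],[0,0,0,0,0,0],[0,0,0,0,0,0]]]' 0 100
```

```text
time: 17.12
tool_pos: [0.5911, -0.1231, 0.1708]
ee_rot: [-0.001, -0.038, 0.999, -0.0]
contact_force: [-5.1, -0.7, -1.3]
grip_width: 0.0285
grasp_force: 113.1
time: 17.78
tool_pos: [0.5911, -0.1231, 0.1708]
ee_rot: [-0.001, -0.038, 0.999, -0.0]
contact_force: [-7.6, -0.1, 3.0]
grip_width: 0.0282
grasp_force: 113.8
```

The stake is resting on the deck: support force is 3 N and the height stopped at 0.1708. I'll release and retreat straight up.

```bash
python3 -m pendant '[[[0,0,0,0,0,0],[0,0,0,0,0,0],[0,0,0,0,0,0],[0,0,0,0,0,0],[0,0,0,0,0,0],[0,0,0,0,0,0],[0,0,0,0,0,0],[0,0,0,0,0,0]]]' 0.8
python3 -m pendant '[[[0,0,-4,0,0,0],[0,0,-10,0,0,0],[0,0,-18,0,0,0],[0,0,-20,0,0,0],[0,0,-20,0,0,0],[0,0,-20,0,0,0],[0,0,-8,0,0,0],[0,0,0,0,0,0]]]'
python3 -m pendant '[[[20,0,0,0,0,0],[30,0,0,0,0,0],[30,0,0,0,0,0],[20,0,0,0,0,0],[0,0,0,0,0,0],[0,0,0,0,0,0],[0,0,0,0,0,0],[0,0,0,0,0,0]]]'
python3 - <<'E'
from plant import r
from h import *
w=r.capture("wrist");cv2.imwrite('pics/w4.png',w["pixels"][:,:,::-1]);np.save("w4.npy",w,allow_pickle=True)
c=r.capture("scene");crop(c,'pics/s3.png',170,120,370,270,4);np.save("s3.npy",c,allow_pickle=True)
E
```

```text
time: 18.45
tool_pos: [0.5924, -0.123, 0.1695]
ee_rot: [0.0, -0.038, 0.999, -0.0]
contact_force: [0.1, 0.3, -0.2]
grip_width: 0.0681
grasp_force: 0.0
time: 19.12
tool_pos: [0.5938, -0.1235, 0.2727]
ee_rot: [0.003, -0.038, 0.999, -0.001]
contact_force: [0.5, -0.0, -0.2]
grip_width: 0.0682
grasp_force: 0.0
time: 19.78
tool_pos: [0.4933, -0.1307, 0.2691]
ee_rot: [0.0, -0.038, 0.999, 0.0]
contact_force: [0.6, 0.1, 0.4]
grip_width: 0.0681
grasp_force: 0.0
```

View pics/s3.png

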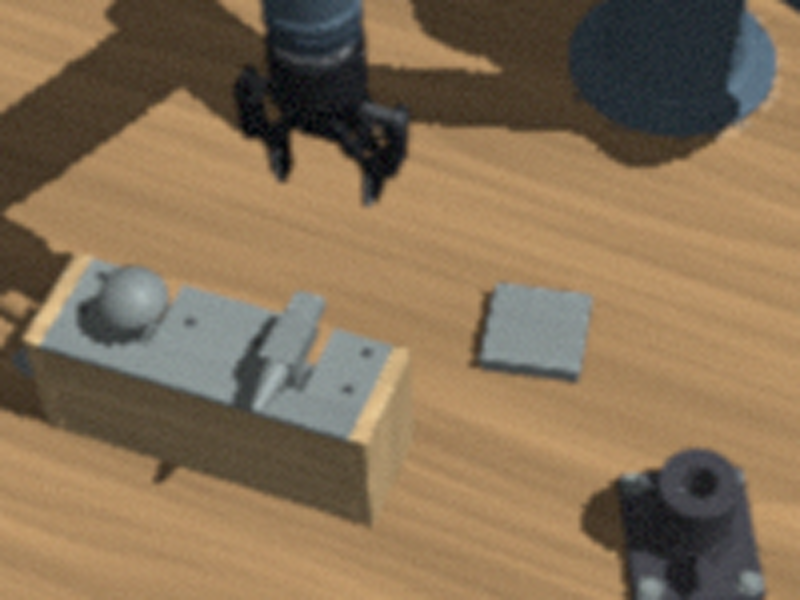

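View pics/w4.png

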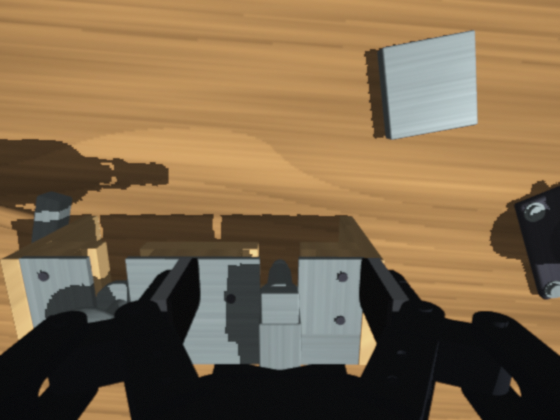

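Both views show the stake upright in the free pocket, with the dome and block undisturbed. I'll check its position and tilt numerically before handing in.

```bash
python3 - <<'E'
from h import *
c=np.load("s3.npy",allow_pickle=True).item();w=np.load("w4.npy",allow_pickle=True).item()
a=np.radians(4.4);x=np.array([np.cos(a),np.sin(a),0]);z=np.array([0,0,1.])
y=np.cross(z,x)
o=np.array([.5898,-.1232,.105])
print("scene tip, heel-end corners (crop px)",((proj(c,[o+x*.072+z*.058,o-x*.048+y*.013+z*.066,o-x*.048-y*.013+z*.066])-[170,120])*4).round())
print("wrist heel corners, block front corners",proj(w,[o-x*.048+y*.013+z*.07,o-x*.048-y*.013+z*.07,o-x*.025+y*.015+z*.07,o-x*.025-y*.015+z*.07]).round())
E
```

```text
scene tip, heel-end corners (crop px) [[254. 412.]
 [326. 298.]
 [297. 290.]]
wrist heel corners, block front corners [[297. 293.]
 [259. 293.]
 [300. 322.]
 [257. 322.]]
```

The observed heel and block corners match an upright, fully home stake to within 1–2 mm, so I'm handing in.

```bash
python3 -c "
from plant import r;print(r.job_done())"
```

```text
the job is handed in; nothing more can be done
None
```

I twisted the horn stake loose in its socket, lifted it out, and slid it fully home in the free rack pocket, where it hangs upright; the job is handed in at about 20 s, but the hand-in returned no verdict.

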